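# Fit the visualiser's stage plate and draw its camera boom out to the click

### The job

Set up the specimen visualiser: pick up the white stage plate, tilt it so that its tongue goes under the metal lip of the stage and lower it until it lies flat in the recess. Then draw the camera head out along its leaning boom until the lock button clicks out of its hole, and let go. Leave the other things on the bench where they are.

Things in the scene. Friction and masses are not known exactly. Their poses are not given: they have to be found in the camera images.
- stage_seat (a point): Fixed grey visualiser stand with a rectangular stage recess, 138 mm along x, 118 mm along y, its floor 14 mm and the deck around it 22 mm above the bench. This point: middle of the recess, 4 mm above its floor, where the centre of the seated plate belongs. x points away from the lip (robot's x, turned -0.4 to +0.1 rad), y towards the boom's post, z up.
- lip_edge (a point): Aluminium lip along the recess's -x wall (the robot's side), over its whole width: it overhangs the recess by 14 mm, so no level plate can drop in; underside 12 mm above the recess floor, 5 mm thick. This point: middle of its free lower edge, 55 mm from the recess middle along -x (the wall below it is at -69 mm, the far wall at +69 mm). Axes as stage_seat.
- plate_center (a point): White plastic stage plate, loose, about 0.15 kg: 130 mm along x, 110 mm along y, 8 mm thick; the first 18 mm at its -x edge are a tongue only 5 mm thick (flush with the underside), which goes under the lip. This point: its middle, 4 mm above the underside. z up, x from tongue to tab. It starts flat on the bench at the right, tongue towards the robot, turned by up to 0.7 rad.
- plate_tab (a point): The plate's upright finger tab: 10 mm thick along x, 64 mm wide along y, rising 30 mm above the plate's upper face (axes as the plate). This point: its centre, 40 mm along +x from the plate's centre and 19 mm above it (23 mm above the underside).
- head_grip (a point): Ribbed grip block of the camera head at the boom's upper end: 44 mm wide (x), 40 mm (y), 50 mm along the boom (z). This point: its centre. z points outwards along the boom, the way it is drawn out: 40 degrees from vertical, leaning to the stand's -y, over the stage; x is the stand's x. The camera pod (40 mm wide) hangs on the -y face, below the block's upper end; the two x faces are free.
- boom (a joint): Extension of the boom, m: 0 = fully in, starts between 0 and 0.015. At about 0.140 the lock button clicks out and holds it both ways (138 to 143 mm). About 9 N draw it out; before it is locked, friction holds it where it is left. While it is in, head and pod stay over 80 mm to the +y side of the recess middle.
- button_hole (a point): Centre of the 13 mm round hole in the upper face of the boom's off-white sleeve, 25 mm below the sleeve's mouth; z along the boom, y out of that face. The steel lock button comes out here. The sleeve is 38 mm wide, 30 mm deep, 200 mm long.
- lock_button (a joint): Sprung steel lock button, 10 mm across, travel in m: under 0.0015 while hidden in the sleeve, about 0.011 once it has clicked out through the hole (7 mm proud of the sleeve).
- cylinder_mid (a point): Measuring cylinder, clear, 240 mm tall on a 72 mm blue foot, standing behind the stand: bystander. Its middle, half-way up.
- beaker_mid (a point): Glass beaker, 78 mm across, 96 mm tall, behind the stand: bystander. Its middle, half-way up.
- dropper_mid (a point): Small bottle with rubber cap, 38 mm across, 85 mm tall, at the back right: bystander. Its middle, half-way up.
- dish_mid (a point): Covered petri dish, 94 mm across, 16 mm tall, lying flat near the robot at the left: bystander. Its middle.
- calipers_mid (a point): Off-white plastic calipers, 170 mm long, lying flat near the robot at the right: bystander. The middle of the beam.
- forceps_mid (a point): Steel forceps, 130 mm long, lying flat to the right of the plate: bystander. Its middle.
- magnifier_mid (a point): Hand lens, black rim 80 mm across with an 85 mm handle, lying flat at the far right: bystander. The middle of the lens.
Things that resemble listed ones, but are neither listed nor needed, are in the scene too. Of the things shaped like the part that bears plate_center, the white one is meant.

How it is judged:
By the outcome, as a careful person would: the job done as asked, in the order asked, and still so for the second after the job is handed in, with the robot touching nothing.
It also fails if it takes over 54 s, if anything falls off the work surface, if the arm or the gripper's body presses on something with over 40 N, if the wrist force passes 120 N, or if a joint passes its speed limit or range.

### The arm

A 6-joint arm with a two-finger parallel gripper is mounted at the origin on the work surface. World frame = base frame: x ahead of the robot, y to its left, z up, the work surface at z = 0. Lengths are in m, angles in degrees, forces in N, time in s.
With the tool pointing down it reaches from about 0.325 to 0.9 m from the base axis. Payload 6.1 kg.
Tool frame: the origin (TCP) lies at the very end of the fingers, on their centre line; the grasp point (between the pads) lies ctrl.pinch_z behind it (ctrl.pinch_z is the distance from the TCP to the grasp point, in m); z points along the fingers, y is the line along which they close (so a half turn about z gives the same grasp; the last joint's range is limited). The gripper opens to 85 mm and grips with 20 to 120 N. Pads are 22 mm wide; open, the fingers measure 114 mm over their backs; the gripper's body (76 mm by 85 mm) begins 54 mm behind the grasp point. The pads swing forward as they close: fully open they stand 13 mm farther back than shut.
Start: joints at [-7.225, 12.628, 87.462, -0, 79.91, -7.225], TCP at [0.625, -0, 0.231] pointing down, gripper open.
Joint ranges: [-170.65, 170.65], [-52.31, 119.04], [5.05, 147.46], [-71.25, 251.25], [11.57, 151.72], [-153.62, 153.62]. Speed limits (degrees/s): [147.25, 147.25, 172.46, 180, 180, 180].

### API

Orientations are given as a 3x3 rotation matrix whose columns are the frame's x, y, z axes.
In Python, from plant import readout, get_image, camera_model, hand_in, spotter, ctrl gives the robot as it stands. The module is installed in compiled form; this text tells all that it offers.
- The arm moves only by the tool drive_tool, never from a script. Its argument "plan" is a list of rows, each a list of 7 numbers: the shift along the tool's x, y, z as a fraction of full scale, then the turn, a rotation vector about the tool's x, y, z as a fraction of full scale, then the opening, from 0 (shut) to 1 (fully open). A call has 1 to 8 rows; each row is the pose to reach, as a shift and turn from the pose commanded when the call began, along the tool's axes at that moment; what a row does not reach only later rows make up. Full scale, the value 1, is 15 cm for a shift and 90 degrees for a turn. A row lasts 1/10 s, in which the tool goes at most 50 mm and 8.59 degrees, less where a joint would pass 70% of its speed; a pose out of reach is approached as far as the arm can. A call with a number of a shift or a turn outside -1 to 1 is refused whole. A call with a gripper value outside its range is refused whole. The fingers move at their own pace and stop on an object; "force" is the grip in N (left out, the last holds). Time passes only in rows, so rows that repeat a pose let the fingers close. It gives the time, the measured TCP pose, the force, the opening and the grip force at its end, in the units of the state.
- readout.get_obs(): the state, without advancing time (a new reading comes with each control period).
- get_image(name): name is "scene" or "side" or "wrist"; returns the picture (384x512x3 uint8, red, green, blue); there is no depth.
- camera_model(name): a dict with "intrinsics" (3x3 intrinsics, pixels), "distortion" ([k1, k2, p1, p2, k3] as OpenCV has them; the pictures are not rectified), "eye" and "orientation" of the camera in the world. Camera axes: x right, y down, z forward; pixel columns grow to the right and rows downward; lengths in m; the calibration is good to about 2 mm. A picture is of the moment at which its call begins: read the wrist's pose just before it. camera_model takes no time and is no camera call; for the wrist camera it gives the pose at the moment of the call.
- hand_in(): hands the job in; it is judged then, once.
Trained networks look in the newest picture that a camera, given by its name, has taken for a name from the list of things; names that differ only in an ending like _2 or _b are one class to them, and where a whole thing is asked for, a point or a joint stands for the part that bears it (a point fixed in the world has none). Each returns a list of dicts, best first, with "confidence" (0 to 1); they miss things now and then, are a little off and sometimes report something else, mostly with a low value. They report only what shows in the picture. A call takes as long as a camera call. They do not tell look-alikes from the thing itself.
- spotter.spot_in(camera, target): "centre" ([x, y, z] in m, in world coordinates, good to about 4 mm: the middle of the surface that is visible of it).
The state is a dict: "time_s": time; "joint_pos": joint angles; "qd": joint speeds; "joint_efforts": joint torques, N m; "ee_pos": TCP position; "tool_rot": TCP orientation; "wrist_force": force on the tool from outside, world axes, zero at the start; "moment": the same for the moment, N m; "gripper_width": opening from 0.0 (shut) to 1.0 (fully open); "gripper_force": force on a finger pad.
Only numpy, scipy, OpenCV 4.12 (cv2) and the standard library are available. Lean on these libraries where they do the work, as an engineer would, in place of code of your own. Each camera call takes 0.05 s, during which the arm holds its last target. There are 200 camera calls.

## Working session

There is one attempt and no reset: what is moved stays moved. The work goes in short steps, Python scripts to look and compute and a tool call to move; the robot and the scene stay as the last step left them, time stands still between calls to the robot, and variables do not carry over. Pictures are saved under pics/ and viewed, at most 10 in all, crops included, and the job is handed in when it is done.

Besides the shell and the picture viewer there is one more tool, called after "Call:" by a JSON object that holds its "op" and its "data". drive_tool: Moves the arm, as the interface text tells. Its arguments: {"type":"object","properties":{"plan":{"type":"array"},"force":{"type":"number"}},"required":["plan"]}

```bash
mkdir -p pics; ls
python3 - <<'E'
from plant import *
import cv2,numpy as np
print(readout.get_obs(), ctrl.pinch_z)
for c in ["scene","side","wrist"]:
    im=get_image(c); cv2.imwrite(f"pics/{c}0.png",im[:,:,::-1])
    m=camera_model(c); print(c,m)
for c in ["scene","side"]:
    for t in ["plate_center","plate_tab","stage_seat","lip_edge","head_grip","button_hole"]:
        print(c,t,[(np.round(d["centre"],3),round(d["confidence"],2)) for d in spotter.spot_in(c,t)])
E
```

```text
pics
{'time_s': 0.0, 'joint_pos': array([-7.22272106e+00,  1.26766720e+01,  8.75266004e+01,  2.74015842e-04,
        7.99089009e+01, -7.22540318e+00]), 'qd': array([-0.05820315,  0.02110879,  0.07791576, -0.00781685,  0.10697437,
       -0.04784756]), 'joint_efforts': array([-5.06932320e-04, -4.96913910e+01, -3.89390445e+01, -4.46828235e-04,
        1.12446505e-02,  2.49123751e-06]), 'ee_pos': array([6.24394814e-01, 9.92893166e-05, 2.30176048e-01]), 'tool_rot': array([[-4.57256724e-05,  9.99998114e-01, -1.94166578e-03],
       [ 9.99999967e-01,  4.62127626e-05,  2.50817897e-04],
       [ 2.50907154e-04, -1.94165425e-03, -9.99998084e-01]]), 'wrist_force': array([ 0.31125784, -0.71788707, -0.12078835]), 'moment': array([ 0.03422903, -0.01719106, -0.00828321]), 'gripper_force': 0.0, 'gripper_width': 1.002770486723335} 0.0187
scene {'intrinsics': array([[400.14877505,   0.        , 254.50267652],
       [  0.        , 400.14877505, 189.25854198],
       [  0.        ,   0.        ,   1.        ]]), 'distortion': array([0.04830595, 0.        , 0.        , 0.        , 0.        ]), 'eye': 
[... 1488 characters left out ...]
[(array([0.52 , 0.093, 0.021]), 0.61), (array([ 0.518, -0.353,  0.007]), 0.19)]
scene lip_edge [(array([0.519, 0.094, 0.02 ]), 0.78)]
scene head_grip [(array([0.517, 0.146, 0.195]), 0.42)]
scene button_hole [(array([0.349, 0.325, 0.013]), 0.64), (array([0.523, 0.205, 0.155]), 0.62)]
side plate_center [(array([ 0.307, -0.338,  0.012]), 0.76), (array([ 0.508, -0.34 ,  0.012]), 0.68)]
side plate_tab [(array([ 0.503, -0.337,  0.012]), 0.89), (array([ 0.305, -0.339,  0.007]), 0.75)]
side stage_seat [(array([0.504, 0.191, 0.023]), 0.66)]
side lip_edge [(array([0.505, 0.188, 0.021]), 0.97)]
side head_grip [(array([0.502, 0.174, 0.229]), 0.71)]
side button_hole [(array([0.503, 0.222, 0.158]), 0.91)]
```

View pics/scene0.png

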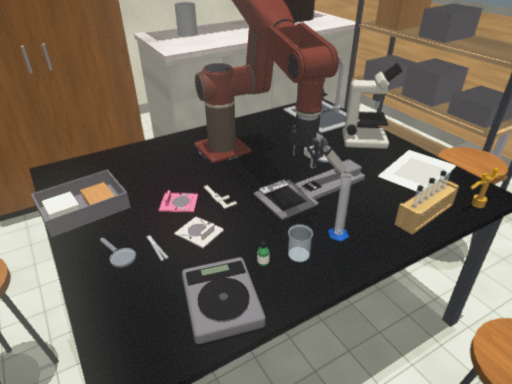

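View pics/side0.png

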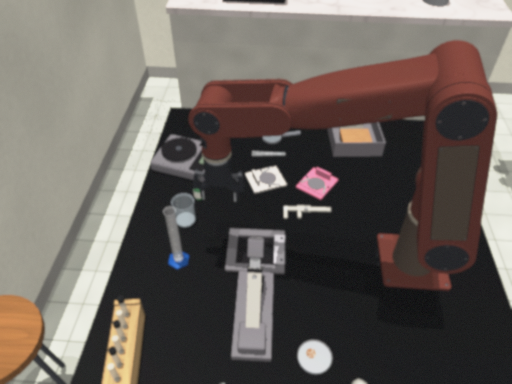

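The scene picture shows the white plate at (200,232), the pink look-alike at (180,202), and the stage at (285,195). In the side view the recess is at (256,250) and the boom sleeve at (255,300).

```bash
cat > h.py <<'E'
import numpy as np,cv2
from plant import *
def save(c,n):
    m=camera_model(c); im=get_image(c); cv2.imwrite(f"pics/{n}.png",im[:,:,::-1]); 
    np.savez(f"pics/{n}.npz",**m); return im,m
def ld(n): return dict(np.load(f"pics/{n}.npz"))
def px2w(m,px,z):
    p=cv2.undistortPoints(np.array(px,float).reshape(-1,1,2),m["intrinsics"],m["distortion"]).reshape(-1,2)
    d=np.c_[p,np.ones(len(p))]@m["orientation"].T
    t=(np.broadcast_to(z,len(p))-m["eye"][2])/d[:,2]
    return m["eye"]+d*t[:,None]
def w2px(m,P):
    R=m["orientation"].T
    return cv2.projectPoints(np.array(P,float).reshape(-1,1,3),cv2.Rodrigues(R)[0],-R@m["eye"],m["intrinsics"],m["distortion"])[0].reshape(-1,2)
def crop(n,x0,y0,x1,y1,s):
    im=cv2.imread(f"pics/{n}.png")[y0:y1,x0:x1]; cv2.imwrite(f"pics/{n}_c.png",cv2.resize(im,None,fx=s,fy=s,interpolation=cv2.INTER_CUBIC))
E
python3 - <<'E'
from h import *
im,m=save("wrist","w1"); crop("w1",0,0,512,384,1.5)
E
```

```text
(no output)
```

View pics/w1_c.png

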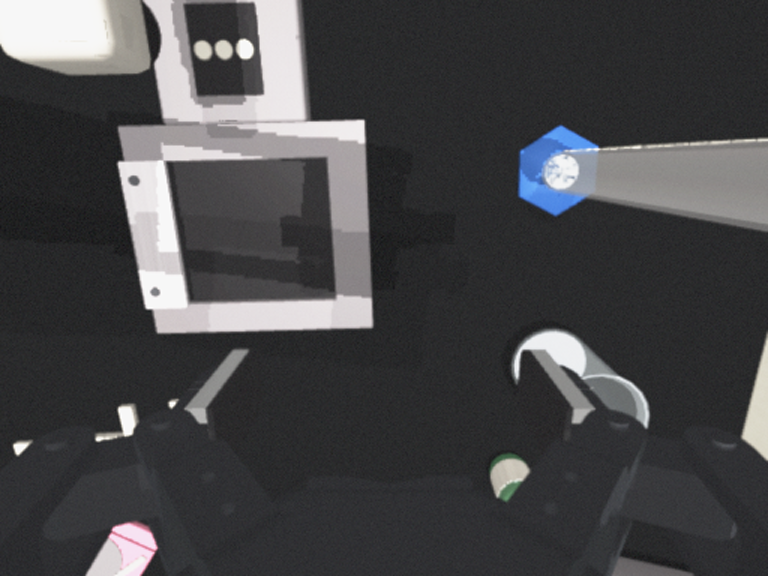

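The wrist picture (×1.5) shows the recess with the lip at its left (free edge about (170,162)–(187,305)). The far inner edge runs (327,157)–(336,300), and the deck's outer right corners are at (365,120) and (373,327).

Run:
```python
from h import *
m=ld("w1")
n=["TRin","BRin","TRout","BRout","lipT","lipB","BLout","lipTback","lipBback","botmid"]
px=np.array([(327,157),(336,300),(365,120),(373,327),(174,162),(187,305),(158,332),(118,161),(145,308),(260,302)])/1.5
z=[.022]*4+[.031,.031,.022,.031,.031,.022]
P=px2w(m,px,z)
for a,b in zip(n,P): print(a,b.round(4))
```

```text
TRin [0.5757 0.0704 0.022 ]
BRin [ 0.5788 -0.0472  0.022 ]
TRout [0.6058 0.0975 0.022 ]
BRout [ 0.6102 -0.0719  0.022 ]
lipT [0.4606 0.0662 0.031 ]
lipB [ 0.4557 -0.0486  0.031 ]
BLout [ 0.4232 -0.0764  0.022 ]
lipTback [0.4187 0.0667 0.031 ]
lipBback [ 0.4207 -0.0512  0.031 ]
botmid [ 0.5137 -0.049   0.022 ]
```

Call:
{"op": "drive_tool", "data": {"plan": [[-0.33, -0.1, 0, 0, 0, 0, 1], [-0.67, -0.2, 0, 0, 0, 0, 1], [-1, -0.4, 0, 0, 0, 0, 1], [-1, -0.6, 0, 0, 0, 0, 1], [-1, -0.7, 0, 0, 0, 0, 1]]}}

```text
time_s: 1.3
ee_pos: [0.5176, -0.1521, 0.231]
tool_rot: [[0.003, 1.0, -0.001], [1.0, -0.003, -0.0], [-0.0, -0.001, -1.0]]
wrist_force: [0.5, -0.4, -0.2]
gripper_width: 1.0
gripper_force: 0.0
```

Call:
{"op": "drive_tool", "data": {"plan": [[-0.3, 0, 0, 0, 0, 0, 1], [-0.6, 0, 0, 0, 0, 0, 1], [-0.8, 0, 0, 0, 0, 0, 1], [-0.8, 0, 0, 0, 0, 0, 1]]}}

```text
time_s: 1.7
ee_pos: [0.5194, -0.2738, 0.2313]
tool_rot: [[0.004, 1.0, 0.0], [1.0, -0.004, -0.001], [-0.001, 0.0, -1.0]]
wrist_force: [0.4, -0.3, -0.4]
gripper_width: 1.001
gripper_force: 0.0
```

Run:
```python
from h import *
im,m=save("wrist","w2"); print(m["eye"])
for t in ["plate_center","plate_tab"]: print(t,[(np.round(d["centre"],3),round(d["confidence"],2)) for d in spotter.spot_in("wrist",t)])
crop("w2",0,0,512,384,1.5)
```

```text
[ 0.51919967 -0.20513667  0.37261465]
plate_center [(array([ 0.311, -0.34 ,  0.01 ]), 0.97), (array([ 0.503, -0.343,  0.007]), 0.72)]
plate_tab [(array([ 0.306, -0.337,  0.008]), 0.82), (array([ 0.509, -0.502,  0.004]), 0.69), (array([ 0.503, -0.345,  0.004]), 0.58)]
```

View pics/w2_c.png

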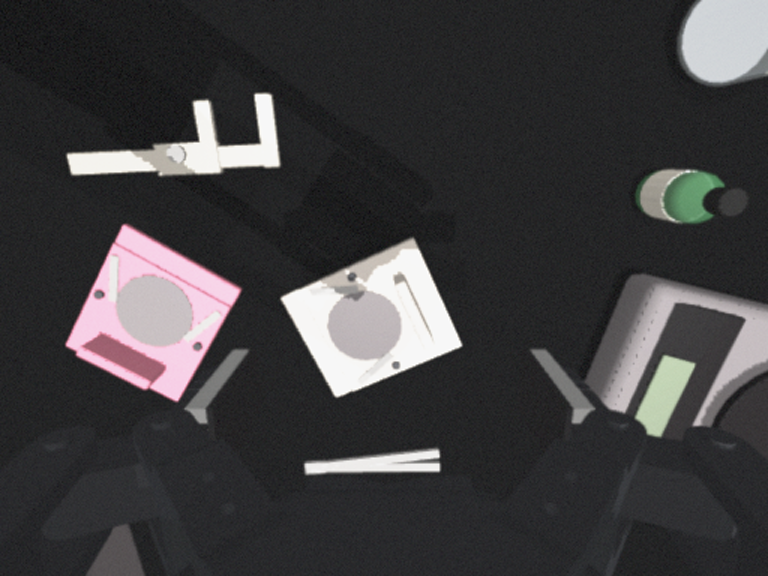

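The white plate's corners are at (281,298), (414,238), (462,346) and (336,397) (×1.5), with the tab around (412,305).

Run:
```python
from h import *
m=ld("w2")
P=px2w(m,np.array([(281,298),(414,238),(462,346),(336,397)])/1.5,[.005,.008,.008,.005]);print(P.round(4))
# rigid fit of tl,tr,br,bl
Q=np.array([[-65,55],[65,55],[65,-55],[-65,-55]])/1e3
X=P[:,:2]; A=Q.T@(X-X.mean(0)); th=np.arctan2(A[0,1]-A[1,0],A[0,0]+A[1,1])
c=X.mean(0); R=np.array([[np.cos(th),-np.sin(th)],[np.sin(th),np.cos(th)]])
print(c,np.degrees(th),((X-c-Q@R.T)*1e3).round(1)); print("tab",c+R@[.04,0])
# verify tab top by projecting
t=[[*(c+R@[x,y]),z] for x,y,z in [(.035,.032,.038),(.045,.032,.038),(.045,-.032,.038),(.035,-.032,.038)]]
print((w2px(m,t)*1.5).round())
im=cv2.imread("pics/w2.png"); im=cv2.resize(im[140:280,170:330],None,fx=4,fy=4)
tp=((w2px(m,t)-[170,140])*4).astype(int); cv2.polylines(im,[tp.reshape(-1,1,2)],True,(0,0,255)); cv2.imwrite("pics/tab.png",im)
```

```text
[[ 0.4216 -0.3246  0.005 ]
 [ 0.54   -0.2701  0.008 ]
 [ 0.5852 -0.3705  0.008 ]
 [ 0.4672 -0.4245  0.005 ]]
[ 0.5035235  -0.34743179] 24.54509161030226 [[ 0.1 -0.2]
 [ 0.2  0.3]
 [-0.3 -0.1]
 [-0.  -0. ]]
tab [ 0.53990889 -0.33081542]
[[393. 286.]
 [405. 281.]
 [436. 347.]
 [425. 352.]]
```

View pics/tab.png

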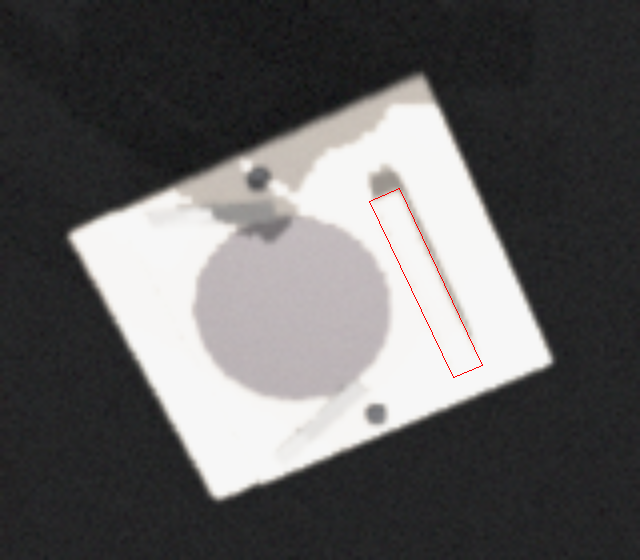

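The drawn outline (red) sits on the tab, so the plate's pose is confirmed. I'll grip the tab slightly towards -y, so that the wrist camera stays clear of the pod.

Call:
{"op": "drive_tool", "data": {"plan": [[-0.15, 0.06, 0.2, 0, 0, -0.09, 1], [-0.3, 0.12, 0.45, 0, 0, -0.18, 1], [-0.49, 0.19, 0.7, 0, 0, -0.272, 1], [-0.49, 0.19, 0.9, 0, 0, -0.272, 1], [-0.49, 0.19, 0.9, 0, 0, -0.272, 1], [-0.49, 0.19, 0.9, 0, 0, -0.272, 1]], "force": 60}}

```text
time_s: 2.45
ee_pos: [0.5485, -0.3419, 0.0963]
tool_rot: [[-0.415, 0.91, -0.001], [0.91, 0.415, 0.001], [0.002, -0.001, -1.0]]
wrist_force: [1.7, 0.4, 0.8]
gripper_width: 0.999
gripper_force: 0.0
```

```bash
cat >> h.py <<'E'
def delta(pt,R=None,pz=None):
    o=readout.get_obs(); T=o["tool_rot"]
    print("shift",(T.T@(np.array(pt)-o["ee_pos"])/.15).round(3))
    if R is not None:
        print("turn",(np.degrees(cv2.Rodrigues(T.T@R)[0].ravel())/90).round(3))
def tool(yaw,tilt):  # tilt: +x end of plate raised; degrees
    y,t=np.radians([yaw,tilt])
    Rz=cv2.Rodrigues(np.array([0,0,y]))[0]; Ry=cv2.Rodrigues(np.array([0,-t,0]))[0]
    return Rz@Ry@np.array([[0,1,0],[1,0,0],[0,0,-1.]])
E
python3 -c "
from h import *
delta([.5474,-.3472,.013],tool(24.5,0)); print(readout.get_obs()['joint_pos'])"
```

```text
shift [-0.03  -0.021  0.555]
turn [-0.    -0.001  0.   ]
[-3.89236506e+01  2.25449424e+01  9.03168165e+01  1.62308931e-02
  6.72387175e+01 -6.34672177e+01]
```

Call:
{"op": "drive_tool", "data": {"plan": [[-0.03, -0.021, 0.2, 0, 0, 0, 1], [-0.03, -0.021, 0.4, 0, 0, 0, 1], [-0.03, -0.021, 0.555, 0, 0, 0, 1], [-0.03, -0.021, 0.555, 0, 0, 0, 0.5], [-0.03, -0.021, 0.555, 0, 0, 0, 0], [-0.03, -0.021, 0.555, 0, 0, 0, 0], [-0.03, -0.021, 0.555, 0, 0, 0, 0], [-0.03, -0.021, 0.555, 0, 0, 0, 0]]}}

```text
time_s: 3.25
ee_pos: [0.5484, -0.3495, 0.0148]
tool_rot: [[-0.414, 0.91, 0.002], [0.91, 0.414, -0.002], [-0.002, 0.001, -1.0]]
wrist_force: [-1.2, 0.1, -1.1]
gripper_width: 0.14
gripper_force: 0.0
```

Call:
{"op": "drive_tool", "data": {"plan": [[0, 0, 0, 0, 0, 0, 0], [0, 0, 0, 0, 0, 0, 0], [0, 0, 0, 0, 0, 0, 0], [0, 0, 0, 0, 0, 0, 0]]}}

```text
time_s: 3.65
ee_pos: [0.5485, -0.3497, 0.0148]
tool_rot: [[-0.414, 0.91, 0.002], [0.91, 0.414, -0.002], [-0.002, 0.001, -1.0]]
wrist_force: [-0.2, 1.2, 6.6]
gripper_width: 0.104
gripper_force: 61.0
```

```bash
cat >> h.py <<'E'
C=np.array([.508,.010,.014]); YAW=1.5; OFF=np.array([.105,-.0208,.0148])
def tcp(tipx,tipz,tilt,tipy=0.):  # tip-bottom mid in stand frame (rel. recess middle, floor)
    R=tool(YAW,tilt)@np.array([[0,1,0],[1,0,0],[0,0,-1.]]).T
    Rz=cv2.Rodrigues(np.array([0,0,np.radians(YAW)]))[0]
    return C+Rz@np.array([tipx,tipy,tipz])+R@OFF, tool(YAW,tilt)
E
python3 -c "
from h import *
print(tcp(-.048,.06,12)[0]); delta(*tcp(-.048,.06,12))"
```

```text
[ 0.56015519 -0.0094414   0.11030731]
shift [ 2.031  1.011 -0.64 ]
turn [-0.131 -0.025  0.255]
```

Call:
{"op": "drive_tool", "data": {"plan": [[0, 0, -0.1, 0, 0, 0, 0], [0, 0, -0.35, 0, 0, 0, 0], [0, 0, -0.65, 0, 0, 0, 0], [0.2, 0.1, -0.75, 0, 0, 0.06, 0], [0.45, 0.2, -0.75, 0, 0, 0.12, 0], [0.7, 0.3, -0.75, 0, 0, 0.18, 0], [0.9, 0.4, -0.75, 0, 0, 0.25, 0], [0.9, 0.4, -0.75, 0, 0, 0.255, 0]]}}

```text
time_s: 4.45
ee_pos: [0.5458, -0.197, 0.126]
tool_rot: [[-0.028, 1.0, -0.001], [1.0, 0.028, 0.002], [0.002, -0.001, -1.0]]
wrist_force: [-0.1, -0.3, -1.3]
gripper_width: 0.105
gripper_force: 59.9
```

```bash
python3 -c "
from h import *
delta(*tcp(-.048,.06,12)); save('wrist','w3')"
```

```text
shift [1.247 0.13  0.107]
turn [-0.134 -0.001  0.001]
```

Call:
{"op": "drive_tool", "data": {"plan": [[0.25, 0.03, 0, -0.05, 0, 0, 0], [0.5, 0.06, 0, -0.1, 0, 0, 0], [0.75, 0.1, 0, -0.134, 0, 0, 0], [1, 0.13, 0, -0.134, 0, 0, 0], [1, 0.13, 0, -0.134, 0, 0, 0]]}}

```text
time_s: 5.0
ee_pos: [0.5614, -0.0481, 0.1259]
tool_rot: [[-0.031, 0.977, 0.209], [1.0, 0.03, 0.007], [0.0, 0.209, -0.978]]
wrist_force: [-0.6, 0.1, -1.3]
gripper_width: 0.106
gripper_force: 59.9
```

Run:
```python
from h import *
delta(*tcp(-.048,.06,12)); delta(*tcp(-.048,.025,12))
save('wrist','w4'); save('side','s4'); save('scene','c4')
a=cv2.imread("pics/w4.png"); b=cv2.imread("pics/s4.png")[190:310,190:330]; c=cv2.imread("pics/c4.png")[120:225,230:370]
r=cv2.resize
cv2.imwrite("pics/m4.png",np.vstack([np.hstack([a[:,:400],r(b,(448//1,384))[:,:400]]),r(c,(800,600))[150:366]]))
```

```text
shift [ 0.258 -0.022  0.102]
turn [ 0.001 -0.001  0.003]
shift [ 0.258 -0.071  0.33 ]
turn [ 0.001 -0.001  0.003]
```

View pics/m4.png

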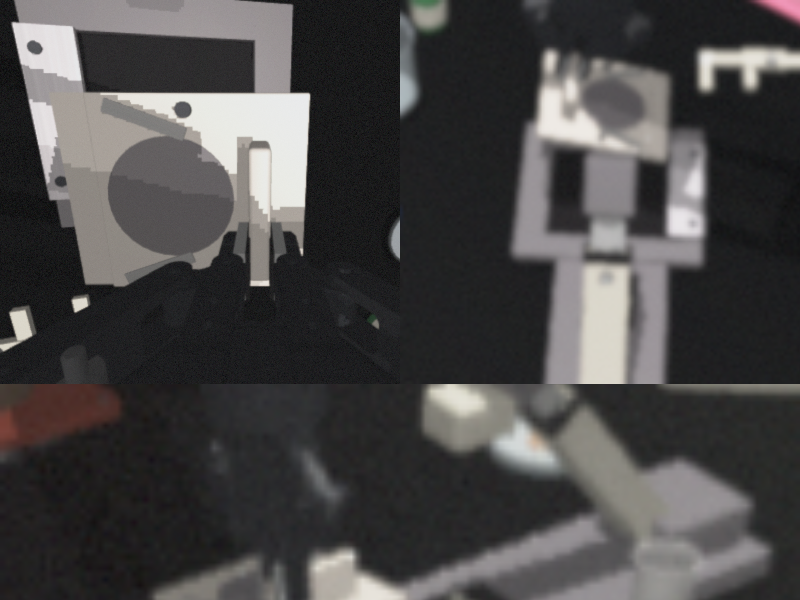

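The left tile shows the plate held tilted (upper corners about (55,92) and (310,94)) in front of the recess, whose right inner edge is at (255,40)–(255,93). I'll check this against the model.

Run:
```python
from h import *
m=ld("w4"); o=readout.get_obs(); R=o["tool_rot"]@np.array([[0,1,0],[1,0,0],[0,0,-1.]]).T
q=np.array([[0,55,5],[130,55,8],[0,-55,5],[112-7,55,8]])/1e3
print("plate TL TR BL",w2px(m,[o["ee_pos"]+R@(p-OFF) for p in q]).round(1).tolist())
Rz=tool(YAW,0)@np.array([[0,1,0],[1,0,0],[0,0,-1.]]).T
s=np.array([[69,59,8],[69,10,8],[-55,59,12],[-55,59,17],[-55,10,17],[-69,59,17]])/1e3
print("recess TR, R edge; lip edge lo/hi top, hi mid, lip back",w2px(m,[C+Rz@p for p in s]).round(1).tolist())
crop("w4",0,0,320,240,2.5)
```

```text
plate TL TR BL [[52.3, 97.5], [313.7, 98.9], [87.2, 289.0], [262.9, 98.8]]
recess TR, R edge; lip edge lo/hi top, hi mid, lip back [[255.0, 39.4], [255.0, 105.3], [74.8, 27.3], [71.8, 25.3], [84.5, 103.6], [47.2, 23.6]]
```

View pics/w4_c.png

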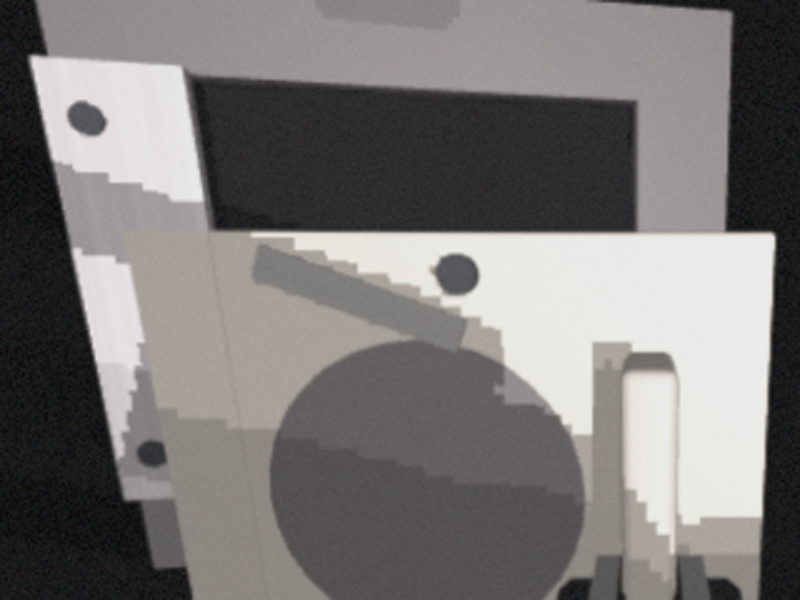

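```bash
sed -i 's/OFF=np.array.*/OFF=np.array([.107,-.0242,.0148])/' h.py; python3 -c "
from h import *
delta(*tcp(-.046,.06,12)); delta(*tcp(-.046,.025,12));delta(*tcp(-.046,.012,12))"
```

```text
shift [ 0.26  -0.001  0.104]
turn [0.001 0.001 0.001]
shift [ 0.261 -0.05   0.333]
turn [0.001 0.001 0.001]
shift [ 0.261 -0.068  0.417]
turn [0.001 0.001 0.001]
```

Run:
```python
from h import *
for i in range(3):
    o=readout.get_obs(); m=camera_model("wrist"); T=o["tool_rot"]
    print(o["time_s"],o["ee_pos"].round(4),m["eye"].round(4),(T.T@(m["eye"]-o["ee_pos"])).round(4)); get_image("wrist")
m4=ld("w4"); print(m4["eye"].round(4))
# tcp at w4 time from camera mount of start
o0=np.array([.624395,.0000993,.230176]); T0=np.array([[-4.57e-5,.999998,-.00194],[1,4.6e-5,.00025],[.00025,-.00194,-1]])
E0=np.array([.62425,.068435,.371815]); RC0=np.array([[.999996,.000944,-.002547],[.000222,-.962909,-.269828],[-.002707,.269826,-.962905]])
rc=T0.T@RC0; T4=m4["orientation"]@rc.T; ee4=m4["eye"]-T4@(T0.T@(E0-o0)); print("ee4",ee4.round(4),T4.round(3))
```

```text
5.15 [ 0.5621 -0.0518  0.1261] [0.5299 0.0159 0.2642] [ 0.0684 -0.0008 -0.1415]
5.2 [ 0.5621 -0.0522  0.126 ] [0.5299 0.0155 0.2641] [ 0.0684 -0.0008 -0.1415]
5.25 [ 0.562  -0.0523  0.1258] [0.5299 0.0154 0.264 ] [ 0.0684 -0.0007 -0.1415]
[0.529  0.0193 0.2642]
ee4 [ 0.561  -0.0481  0.1257] [[-0.031  0.978  0.208]
 [ 1.     0.03   0.007]
 [ 0.001  0.209 -0.978]]
```

```bash
sed -i 's/OFF=np.array.*/OFF=np.array([.1055,-.0208,.0148])/' h.py; python3 -c "
from h import *
delta(*tcp(-.046,.06,12)); delta(*tcp(-.046,.025,12));delta(*tcp(-.046,.010,12))"
```

```text
shift [ 0.286 -0.009  0.102]
turn [ 0.001  0.    -0.001]
shift [ 0.286 -0.058  0.33 ]
turn [ 0.001  0.    -0.001]
shift [ 0.286 -0.079  0.428]
turn [ 0.001  0.    -0.001]
```

Call:
{"op": "drive_tool", "data": {"plan": [[0.14, 0, 0, 0, 0, 0, 0], [0.286, 0, 0.05, 0, 0, 0, 0], [0.286, -0.03, 0.2, 0, 0, 0, 0], [0.286, -0.06, 0.3, 0, 0, 0, 0], [0.286, -0.079, 0.428, 0, 0, 0, 0], [0.286, -0.079, 0.428, 0, 0, 0, 0], [0.286, -0.079, 0.428, 0, 0, 0, 0], [0.286, -0.079, 0.428, 0, 0, 0, 0]]}}

```text
time_s: 6.1
ee_pos: [0.5633, -0.0085, 0.0615]
tool_rot: [[-0.026, 0.977, 0.211], [1.0, 0.025, 0.005], [-0.0, 0.211, -0.978]]
wrist_force: [0.4, 0.2, -0.2]
gripper_width: 0.103
gripper_force: 59.9
```

Run:
```python
from h import *
delta(*tcp(-.046,.002,12)); delta(*tcp(-.066,.002,12)); print(readout.get_obs()["wrist_force"])
save('wrist','w5')
m=ld("w5"); o=readout.get_obs(); R=o["tool_rot"]@np.array([[0,1,0],[1,0,0],[0,0,-1.]]).T
q=np.array([[0,55,5],[130,55,8]])/1e3
print("plate TL TR",w2px(m,[o["ee_pos"]+R@(p-OFF) for p in q]).round(1).tolist())
Rz=tool(YAW,0)@np.array([[0,1,0],[1,0,0],[0,0,-1.]]).T
s=np.array([[-55,59,17],[69,59,8],[-55,0,17],[-69,59,17]])/1e3
print("lip hi top, recess TR, lip hi mid, lip back",w2px(m,[C+Rz@p for p in s]).round(1).tolist())
crop("w5",0,0,320,240,2.5)
```

```text
shift [-0.006 -0.017  0.058]
turn [ 0.002  0.    -0.   ]
shift [-0.006 -0.148  0.03 ]
turn [ 0.002  0.    -0.   ]
[ 0.40237608  0.18560944 -0.23113916]
plate TL TR [[47.9, 89.9], [311.7, 90.4]]
lip hi top, recess TR, lip hi mid, lip back [[24.1, 82.6], [270.1, 88.2], [49.3, 199.5], [-11.0, 81.7]]
```

View pics/w5_c.png

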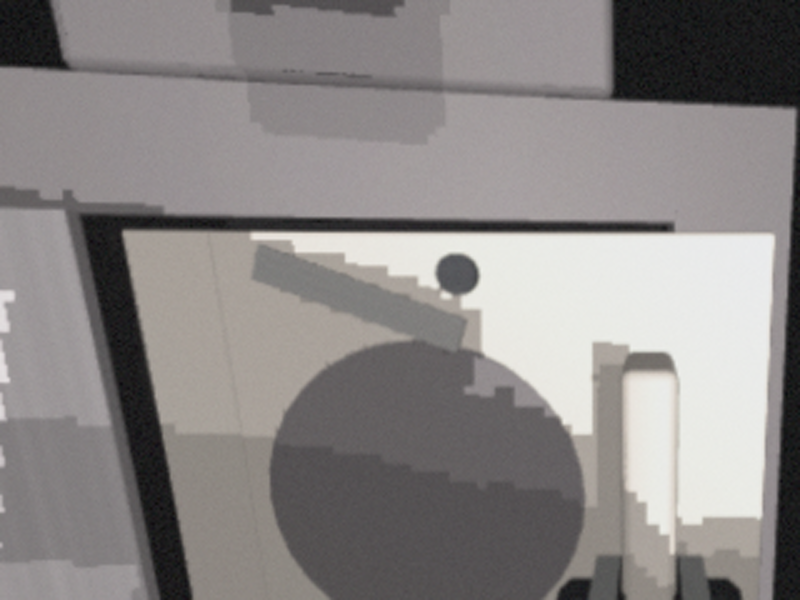

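The plate's upper left corner (123,231) is about 9–10 mm right of the lip's lower edge (85,215) in the ×2.5 crop, and the recess's upper edge is just above the plate. The placement matches the model, so I'll lower it and slide it under the lip.

Call:
{"op": "drive_tool", "data": {"plan": [[0, -0.01, 0.03, 0, 0, 0, 0], [0, -0.017, 0.057, 0, 0, 0, 0], [0, -0.017, 0.057, 0, 0, 0, 0], [0, -0.06, 0.048, 0, 0, 0, 0], [0, -0.1, 0.039, 0, 0, 0, 0], [0, -0.141, 0.031, 0, 0, 0, 0], [0, -0.141, 0.031, 0, 0, 0, 0], [0, -0.141, 0.031, 0, 0, 0, 0]]}}

```text
time_s: 6.95
ee_pos: [0.5426, -0.0084, 0.0516]
tool_rot: [[-0.027, 0.977, 0.209], [1.0, 0.026, 0.005], [-0.0, 0.209, -0.978]]
wrist_force: [0.3, 0.6, -1.5]
gripper_width: 0.104
gripper_force: 60.0
```

Run:
```python
from h import *
for a in [(-.065,.002,12),(-.065,.002,8),(-.065,.001,4),(-.065,.0005,0)]: delta(*tcp(*a))
save('wrist','w6'); crop("w6",0,0,320,240,2.5)
```

```text
shift [-0.01   0.008 -0.004]
turn [0.001 0.    0.   ]
shift [-0.01   0.013  0.045]
turn [0.045 0.    0.   ]
shift [-0.01   0.013  0.101]
turn [0.09 0.   0.  ]
shift [-0.01   0.011  0.154]
turn [0.134 0.    0.   ]
```

View pics/w6_c.png

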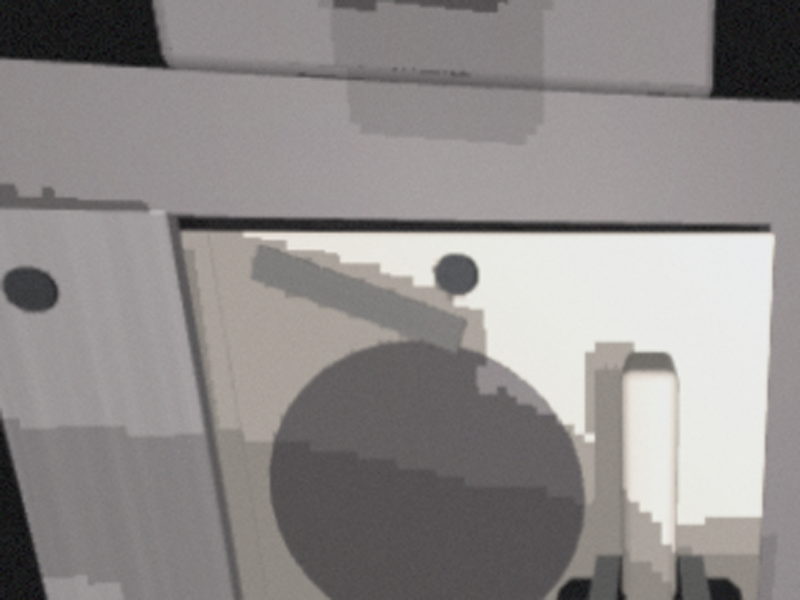

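The tongue is now under the lip, whose edge at (180,220)–(240,600) covers it. Next I'll swing the plate flat.

Call:
{"op": "drive_tool", "data": {"plan": [[0, 0.013, 0.022, 0.023, 0, 0, 0], [0, 0.013, 0.045, 0.045, 0, 0, 0], [0, 0.013, 0.075, 0.068, 0, 0, 0], [0, 0.013, 0.101, 0.09, 0, 0, 0], [0, 0.012, 0.128, 0.112, 0, 0, 0], [0, 0.011, 0.15, 0.132, 0, 0, 0], [0, 0.011, 0.15, 0.132, 0, 0, 0], [0, 0.011, 0.15, 0.132, 0, 0, 0]]}}

```text
time_s: 7.8
ee_pos: [0.5491, -0.0081, 0.0295]
tool_rot: [[-0.027, 1.0, 0.004], [1.0, 0.027, 0.0], [0.0, 0.004, -1.0]]
wrist_force: [0.0, 0.7, -1.4]
gripper_width: 0.103
gripper_force: 59.9
```

Run:
```python
from h import *
delta(*tcp(-.065,0,0)); print(readout.get_obs()["wrist_force"])
save('wrist','w7'); crop("w7",0,0,320,240,2.5)
```

```text
shift [-0.011 -0.001  0.005]
turn [ 0.002 -0.     0.   ]
[ 0.02071112  0.6521293  -1.44514471]
```

View pics/w7_c.png

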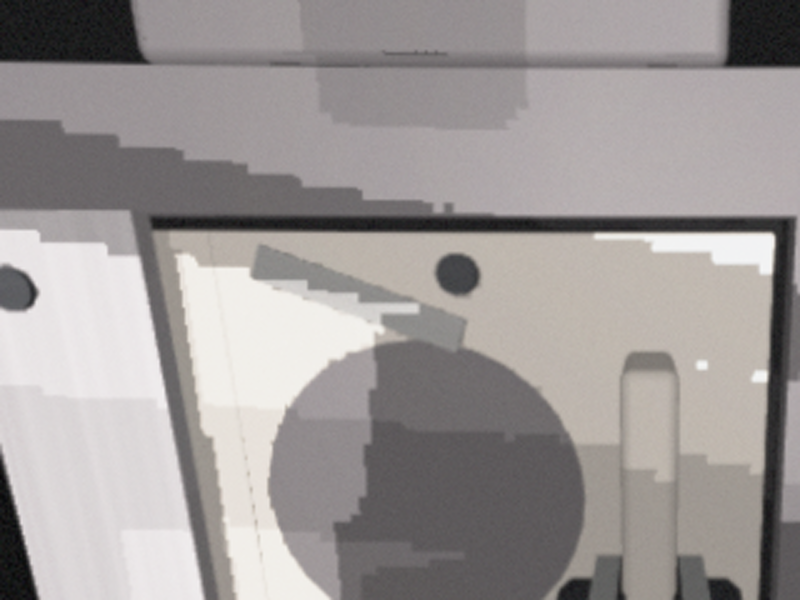

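The plate lies within the recess, with dark gaps along its top and right edges. I'll press it down lightly, then release.

Call:
{"op": "drive_tool", "data": {"plan": [[0, 0, 0.005, 0.002, 0, 0, 0], [0, 0, 0.009, 0.002, 0, 0, 0], [0, 0, 0.009, 0.002, 0, 0, 0]]}}

```text
time_s: 8.15
ee_pos: [0.5489, -0.0081, 0.0288]
tool_rot: [[-0.027, 1.0, 0.0], [1.0, 0.027, -0.0], [-0.0, 0.0, -1.0]]
wrist_force: [-1.5, 0.4, 4.1]
gripper_width: 0.101
gripper_force: 60.5
```

Call:
{"op": "drive_tool", "data": {"plan": [[0, 0, 0, 0, 0, 0, 0.25], [0, 0, 0, 0, 0, 0, 0.5], [0, 0, 0, 0, 0, 0, 0.5], [0, 0, 0, 0, 0, 0, 0.5], [0, 0, -0.05, 0, 0, 0, 0.5], [0, 0, -0.2, 0, 0, 0, 0.5], [-0.1, 0, -0.45, 0, 0, 0, 0.5], [-0.3, 0, -0.7, 0, 0, 0, 0.5]]}}

```text
time_s: 8.95
ee_pos: [0.5494, -0.0519, 0.1342]
tool_rot: [[-0.029, 1.0, -0.002], [1.0, 0.029, 0.001], [0.001, -0.001, -1.0]]
wrist_force: [-0.0, -0.7, -0.3]
gripper_width: 0.504
gripper_force: 0.0
```

Call:
{"op": "drive_tool", "data": {"plan": [[-0.33, 0, 0, 0, 0, 0, 1], [-0.67, -0.2, 0, 0, 0, 0, 1], [-0.67, -0.2, 0, 0, 0, 0, 1], [-0.67, -0.2, 0, 0, 0, 0, 1]]}}

```text
time_s: 9.35
ee_pos: [0.5222, -0.1558, 0.1337]
tool_rot: [[-0.023, 1.0, 0.0], [1.0, 0.023, -0.0], [-0.0, 0.0, -1.0]]
wrist_force: [0.6, 0.5, 0.2]
gripper_width: 1.0
gripper_force: 0.0
```

Run:
```python
from h import *
o=readout.get_obs();print(o["ee_pos"],o["joint_pos"].round(1))
for c in ["wrist","side","scene"]: save(c,c[0]+"8")
for c in ["side","scene"]:
  for t in ["head_grip","button_hole"]: print(c,t,[(np.round(d["centre"],3),round(d["confidence"],2)) for d in spotter.spot_in(c,t)])
r=lambda n,x0,y0,x1,y1,s: cv2.resize(cv2.imread(f"pics/{n}.png")[y0:y1,x0:x1],s,interpolation=cv2.INTER_CUBIC)
cv2.imwrite("pics/m8.png",np.vstack([np.hstack([r("w8",0,0,400,300,(400,300)),r("s8",205,205,305,280,(400,300))]),np.hstack([r("s8",215,225,295,285,(400,300)),r("s8",0,0,1,1,(0+400,300)) if 0 else r("s8",0,0,512,384,(400,300))])]))
cv2.imwrite("pics/c8c.png",r("s8",0,0,1,1,(1,1)));
import shutil
cv2.imwrite("pics/m8.png",np.vstack([cv2.imread("pics/m8.png")[:300],np.hstack([r("s8",215,225,295,285,(400,300)), cv2.resize(cv2.imread("pics/s8.png")[0:1,0:1],(400,300)) if not __import__("os").path.exists("pics/s8.png") else cv2.resize(cv2.imread("pics/s8.png"),(400,300))])]))
```

```text
[ 0.52219847 -0.15581965  0.13372245] [-24.9   7.  104.8   0.   68.2 -26.2]
side head_grip [(array([0.505, 0.174, 0.228]), 0.88)]
side button_hole [(array([ 0.466, -0.621,  0.005]), 0.58)]
scene head_grip [(array([0.521, 0.137, 0.204]), 0.67), (array([0.52 , 0.   , 0.017]), 0.55)]
scene button_hole [(array([0.524, 0.155, 0.181]), 0.56)]
```

Run:
```python
from h import *
save("side","side8")
r=lambda n,x0,y0,x1,y1,s: cv2.resize(cv2.imread(f"pics/{n}.png")[y0:y1,x0:x1],s,interpolation=cv2.INTER_CUBIC)
cv2.imwrite("pics/m8.png",np.vstack([np.hstack([r("w8",60,0,460,300,(400,300)),r("side8",205,205,325,295,(400,300))]),
 r("s8",230,115,380,175+38-37,(800,300))]))
```

```text
(no output)
```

View pics/m8.png

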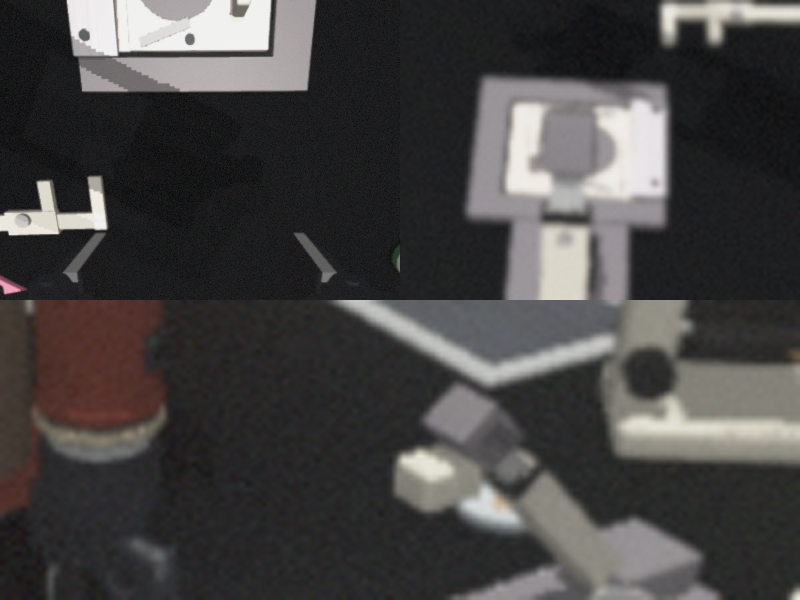

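The plate is seated, flush in the recess and under the lip (upper tiles). The head's grip block is at about (475,425) in the lower tile and (568,143) in the upper right one. I'll triangulate it.

Run:
```python
from h import *
ms,mc=ld("side8"),ld("s8")
def tri(pa,pb):
    A=[];b=[]
    for m,p in((ms,pa),(mc,pb)):
        d=px2w(m,[p],0.)[0]-m["eye"]; d/=np.linalg.norm(d); M=np.eye(3)-np.outer(d,d); A.append(M); b.append(M@m["eye"])
    X=np.linalg.lstsq(np.vstack(A),np.hstack(b),rcond=None)[0]
    return X,w2px(ms,X)-pa,w2px(mc,X)-pb
s=lambda x,y:(205+(x-400)/3.333,205+y/3.333); c=lambda x,y:(230+x/5.333,115+(y-300)/4.918)
X=tri(s(569,143),c(474,427)); print("head",X)
print("neck",tri(s(567,196),c(517,465)))
# fit block at X with stand orientation, print silhouettes
y,a=np.radians([YAW,40]); Rz=cv2.Rodrigues(np.array([0,0,y]))[0]; Rh=Rz@cv2.Rodrigues(np.array([a,0,0]))[0]; print(Rh.round(3))
q=np.array([[i,j,k] for i in(-.022,.022) for j in(-.02,.02) for k in(-.025,.025)])
P=X[0]+q@Rh.T
ps,pc=w2px(ms,P),w2px(mc,P)
print(((ps-[205,205])*3.333+[400,0]).round().tolist()); print(((pc-[230,115])*[5.333,4.918]+[0,300]).round().tolist())
```

```text
head (array([0.50421871, 0.15772798, 0.21979328]), array([[ 0.0734891 , -0.05885284]]), array([[0.06061929, 0.03522856]]))
neck (array([0.5082345 , 0.19007965, 0.18323527]), array([[-1.74523691,  1.32935572]]), array([[-1.40703837, -0.77655894]]))
[[ 1.    -0.02   0.017]
 [ 0.026  0.766 -0.643]
 [ 0.     0.643  0.766]]
[[595.0, 168.0], [597.0, 110.0], [594.0, 179.0], [596.0, 119.0], [543.0, 166.0], [545.0, 107.0], [540.0, 177.0], [543.0, 117.0]]
[[451.0, 453.0], [420.0, 419.0], [488.0, 413.0], [457.0, 378.0], [492.0, 476.0], [460.0, 442.0], [529.0, 435.0], [498.0, 400.0]]
```

```bash
cat >> h.py <<'E'
_y=np.radians(YAW); U=cv2.Rodrigues(np.array([0,0,_y]))[0]@np.array([0,-.6428,.766])
H=np.array([.5042,.1577,.2198]); TX=np.array([np.cos(_y),np.sin(_y),0])
TH=np.c_[np.cross(TX,-U),TX,-U]
E
python3 -c "
from h import *
print(TH.round(3)); delta([.505,-.05,.34],TH)"
```

```text
[[-0.02   1.    -0.017]
 [ 0.766  0.026  0.643]
 [ 0.643  0.    -0.766]]
shift [ 0.693 -0.102 -1.378]
turn [-0.001  0.444  0.001]
```

Call:
{"op": "drive_tool", "data": {"plan": [[0, 0, -0.3, 0, 0.08, 0, 1], [0.05, -0.05, -0.6, 0, 0.16, 0, 1], [0.1, -0.1, -0.9, 0, 0.25, 0, 1], [0.2, -0.1, -1, 0, 0.34, 0, 1], [0.3, -0.1, -1, 0, 0.444, 0, 1], [0.3, -0.1, -1, 0, 0.444, 0, 1], [0.3, -0.1, -1, 0, 0.444, 0, 1]]}}

```text
time_s: 10.45
ee_pos: [0.5063, -0.1101, 0.2817]
tool_rot: [[-0.018, 1.0, -0.019], [0.767, 0.026, 0.641], [0.641, -0.003, -0.767]]
wrist_force: [-0.6, -0.0, 0.1]
gripper_width: 0.997
gripper_force: 0.0
```

```bash
python3 -c "
from h import *
delta(H+.065*U,TH);delta(H+.14*U,TH);print(readout.get_obs()['joint_pos'].round(1))"
```

```text
shift [1.104 0.033 1.028]
turn [-0.001  0.001 -0.001]
shift [1.103 0.032 0.528]
turn [-0.001  0.001 -0.001]
[-39.8  11.3  92.   29.7 103.7 -41.1]
```

Call:
{"op": "drive_tool", "data": {"plan": [[0.3, 0.01, 0.15, 0, 0, 0, 1], [0.6, 0.02, 0.3, 0, 0, 0, 1], [0.85, 0.03, 0.45, 0, 0, 0, 1], [1, 0.032, 0.528, 0, 0, 0, 1], [1, 0.032, 0.528, 0, 0, 0, 1], [1, 0.032, 0.528, 0, 0, 0, 1]]}}

```text
time_s: 11.05
ee_pos: [0.5068, 0.0569, 0.3193]
tool_rot: [[-0.024, 1.0, -0.018], [0.768, 0.029, 0.64], [0.64, 0.002, -0.769]]
wrist_force: [0.0, 0.2, 0.3]
gripper_width: 0.998
gripper_force: 0.0
```

```bash
python3 -c "
from h import *
delta(H+.065*U,TH);delta(H-.016*U,TH);o=readout.get_obs();print(o['joint_pos'].round(1))
get_image('wrist');print(spotter.spot_in('wrist','head_grip'))"
```

```text
shift [0.09  0.001 0.507]
turn [-0.001  0.002  0.002]
shift [9.300e-02 1.000e-03 1.047e+00]
turn [-0.001  0.002  0.002]
[-25.4  -0.  100.   35.2  98.8 -27.5]
[{'centre': [0.5031, 0.1352, 0.2291], 'confidence': 0.85}]
```

Call:
{"op": "drive_tool", "data": {"plan": [[0.09, 0, 0.2, 0, 0, 0, 1], [0.09, 0, 0.45, 0, 0, 0, 1], [0.09, 0, 0.65, 0, 0, 0, 1], [0.09, 0, 0.8, 0, 0, 0, 1], [0.09, 0, 0.92, 0, 0, 0, 1], [0.09, 0, 1, 0, 0, 0, 1], [0.09, 0, 1, 0, 0, 0, 1], [0.09, 0, 1, 0, 0, 0, 1]]}}

```text
time_s: 11.95
ee_pos: [0.5046, 0.1621, 0.2129]
tool_rot: [[-0.02, 1.0, -0.017], [0.766, 0.026, 0.642], [0.642, 0.0, -0.767]]
wrist_force: [0.6, 0.1, 0.4]
gripper_width: 1.0
gripper_force: 0.0
```

Call:
{"op": "drive_tool", "data": {"plan": [[0, 0, 0.03, 0, 0, 0, 0.7], [0, 0, 0.03, 0, 0, 0, 0.4], [0, 0, 0.03, 0, 0, 0, 0.4], [0, 0, 0.03, 0, 0, 0, 0.4], [0, 0, 0.03, 0, 0, 0, 0.4]], "force": 60}}

```text
time_s: 12.45
ee_pos: [0.5044, 0.1653, 0.2096]
tool_rot: [[-0.021, 1.0, -0.016], [0.766, 0.026, 0.642], [0.642, 0.001, -0.767]]
wrist_force: [0.8, -1.6, 1.1]
gripper_width: 0.506
gripper_force: 65.2
```

Call:
{"op": "drive_tool", "data": {"plan": [[0, 0, -0.05, 0, 0, 0, 0.4], [0, 0, -0.18, 0, 0, 0, 0.4], [0, 0, -0.32, 0, 0, 0, 0.4], [0, 0, -0.46, 0, 0, 0, 0.4], [0, 0, -0.6, 0, 0, 0, 0.4], [0, 0, -0.72, 0, 0, 0, 0.4], [0, 0, -0.78, 0, 0, 0, 0.4], [0, 0, -0.78, 0, 0, 0, 0.4]]}}

```text
time_s: 13.25
ee_pos: [0.5065, 0.09, 0.2993]
tool_rot: [[-0.021, 1.0, -0.016], [0.766, 0.026, 0.642], [0.642, 0.001, -0.767]]
wrist_force: [1.1, -3.1, 2.3]
gripper_width: 0.506
gripper_force: 66.5
```

Call:
{"op": "drive_tool", "data": {"plan": [[0, 0, -0.015, 0, 0, 0, 0.4], [0, 0, -0.03, 0, 0, 0, 0.4], [0, 0, -0.045, 0, 0, 0, 0.4], [0, 0, -0.045, 0, 0, 0, 0.4]]}}

```text
time_s: 13.65
ee_pos: [0.5066, 0.0867, 0.3033]
tool_rot: [[-0.02, 1.0, -0.017], [0.766, 0.026, 0.642], [0.643, 0.0, -0.766]]
wrist_force: [5.2, 4.1, -4.5]
gripper_width: 0.508
gripper_force: 65.5
```

Call:
{"op": "drive_tool", "data": {"plan": [[0, 0, -0.012, 0, 0, 0, 0.4], [0, 0, -0.024, 0, 0, 0, 0.4], [0, 0, -0.036, 0, 0, 0, 0.4], [0, 0, -0.036, 0, 0, 0, 0.4]]}}

```text
time_s: 14.05
ee_pos: [0.5067, 0.0831, 0.3076]
tool_rot: [[-0.02, 1.0, -0.016], [0.766, 0.026, 0.642], [0.642, 0.001, -0.766]]
wrist_force: [5.8, 3.8, -5.8]
gripper_width: 0.511
gripper_force: 65.4
```

Call:
{"op": "drive_tool", "data": {"plan": [[0, 0, -0.012, 0, 0, 0, 0.4], [0, 0, -0.024, 0, 0, 0, 0.4], [0, 0, -0.024, 0, 0, 0, 0.4]]}}

```text
time_s: 14.35
ee_pos: [0.5067, 0.081, 0.3101]
tool_rot: [[-0.02, 1.0, -0.016], [0.766, 0.026, 0.643], [0.643, 0.0, -0.766]]
wrist_force: [5.7, 4.9, -5.7]
gripper_width: 0.504
gripper_force: 65.1
```

```bash
python3 -c "
from h import *
im,m=save('side','side9')
for t in ['head_grip','lock_button','button_hole']: print(t,[(np.round(d['centre'],3),round(d['confidence'],2)) for d in spotter.spot_in('side',t)])
im,m=save('scene','scene9')
for t in ['head_grip','lock_button','button_hole']: print(t,[(np.round(d['centre'],3),round(d['confidence'],2)) for d in spotter.spot_in('scene',t)])"
```

```text
head_grip [(array([0.507, 0.118, 0.278]), 0.68)]
lock_button [(array([0.325, 0.361, 0.012]), 0.29)]
button_hole [(array([0.507, 0.189, 0.194]), 0.56)]
head_grip [(array([0.518, 0.06 , 0.282]), 0.77)]
lock_button []
button_hole [(array([0.522, 0.132, 0.24 ]), 0.93)]
```

Call:
{"op": "drive_tool", "data": {"plan": [[0, 0, -0.01, 0, 0, 0, 0.4], [0, 0, -0.02, 0, 0, 0, 0.4], [0, 0, -0.02, 0, 0, 0, 0.4]]}}

```text
time_s: 15.05
ee_pos: [0.5067, 0.0807, 0.3106]
tool_rot: [[-0.02, 1.0, -0.018], [0.764, 0.026, 0.644], [0.645, -0.001, -0.765]]
wrist_force: [10.5, 15.5, -16.9]
gripper_width: 0.507
gripper_force: 65.9
```

Call:
{"op": "drive_tool", "data": {"plan": [[0, 0, -0.01, 0, 0, 0, 0.4], [0, 0, -0.02, 0, 0, 0, 0.4], [0, 0, -0.02, 0, 0, 0, 0.4]]}}

```text
time_s: 15.35
ee_pos: [0.5066, 0.0803, 0.3111]
tool_rot: [[-0.019, 1.0, -0.019], [0.763, 0.027, 0.646], [0.646, -0.002, -0.763]]
wrist_force: [16.1, 24.5, -26.4]
gripper_width: 0.509
gripper_force: 67.9
```

The arm has stopped and the pull has risen from 8 N to about 36 N, so the boom looks locked. I'll reverse slightly to test the lock the other way.

Call:
{"op": "drive_tool", "data": {"plan": [[0, 0, 0.015, 0, 0, 0, 0.4], [0, 0, 0.03, 0, 0, 0, 0.4], [0, 0, 0.045, 0, 0, 0, 0.4], [0, 0, 0.055, 0, 0, 0, 0.4], [0, 0, 0.055, 0, 0, 0, 0.4]]}}

```text
time_s: 15.85
ee_pos: [0.5067, 0.0818, 0.3092]
tool_rot: [[-0.02, 1.0, -0.016], [0.766, 0.026, 0.642], [0.642, 0.0, -0.767]]
wrist_force: [6.0, -0.9, -1.1]
gripper_width: 0.508
gripper_force: 72.3
```

Call:
{"op": "drive_tool", "data": {"plan": [[0, 0, 0.01, 0, 0, 0, 0.4], [0, 0, 0.02, 0, 0, 0, 0.4], [0, 0, 0.03, 0, 0, 0, 0.4], [0, 0, 0.03, 0, 0, 0, 0.4]]}}

```text
time_s: 16.25
ee_pos: [0.5067, 0.0836, 0.307]
tool_rot: [[-0.021, 1.0, -0.016], [0.767, 0.026, 0.641], [0.641, 0.001, -0.768]]
wrist_force: [2.4, -7.6, 5.6]
gripper_width: 0.512
gripper_force: 73.4
```

Call:
{"op": "drive_tool", "data": {"plan": [[0, 0, 0.008, 0, 0, 0, 0.4], [0, 0, 0.016, 0, 0, 0, 0.4], [0, 0, 0.016, 0, 0, 0, 0.4]]}}

```text
time_s: 16.55
ee_pos: [0.5067, 0.0839, 0.3066]
tool_rot: [[-0.021, 1.0, -0.015], [0.769, 0.026, 0.639], [0.639, 0.002, -0.769]]
wrist_force: [-2.3, -15.4, 14.5]
gripper_width: 0.504
gripper_force: 74.8
```

It now resists in both directions, with about 5 mm of play, so it is locked. I'll relax it to the middle, release and retreat outward along the boom.

Call:
{"op": "drive_tool", "data": {"plan": [[0, 0, -0.016, 0, 0, 0, 0.4], [0, 0, -0.03, 0, 0, 0, 0.4], [0, 0, -0.03, 0, 0, 0, 0.4], [0, 0, -0.03, 0, 0, 0, 0.7], [0, 0, -0.03, 0, 0, 0, 1], [0, 0, -0.03, 0, 0, 0, 1], [0, 0, -0.03, 0, 0, 0, 1], [0, 0, -0.03, 0, 0, 0, 1]]}}

```text
time_s: 17.35
ee_pos: [0.5062, 0.0835, 0.3073]
tool_rot: [[-0.02, 1.0, -0.017], [0.766, 0.027, 0.642], [0.642, -0.0, -0.766]]
wrist_force: [-0.8, -0.1, 0.6]
gripper_width: 1.0
gripper_force: 0.0
```

Call:
{"op": "drive_tool", "data": {"plan": [[0, 0, -0.05, 0, 0, 0, 1], [0, 0, -0.2, 0, 0, 0, 1], [0, 0, -0.4, 0, 0, 0, 1], [0, 0, -0.65, 0, 0, 0, 1], [0, 0, -0.9, 0, 0, 0, 1], [0, 0, -0.9, 0, 0, 0, 1], [0, 0, -0.9, 0, 0, 0, 1]]}}

```text
time_s: 18.05
ee_pos: [0.5089, -0.0041, 0.4114]
tool_rot: [[-0.02, 1.0, -0.015], [0.767, 0.025, 0.641], [0.642, 0.001, -0.767]]
wrist_force: [-0.9, -0.2, -0.9]
gripper_width: 1.001
gripper_force: 0.0
```

Run:
```python
from h import *
for c in ['side','scene','wrist']:
    save(c,c+'10')
    for t in ['head_grip','lock_button','plate_tab','plate_center']: print(c,t,[(np.round(d['centre'],3),round(d['confidence'],2)) for d in spotter.spot_in(c,t)][:3])
# expected head centre and button
print(H+.14*U, H+.13*U)
```

```text
side head_grip [(array([0.508, 0.122, 0.279]), 0.9)]
side lock_button []
side plate_tab [(array([0.492, 0.019, 0.023]), 0.85), (array([ 0.305, -0.339,  0.006]), 0.57)]
side plate_center [(array([ 0.305, -0.339,  0.01 ]), 0.95), (array([0.496, 0.014, 0.02 ]), 0.56)]
scene head_grip [(array([0.517, 0.064, 0.29 ]), 0.95), (array([0.516, 0.105, 0.018]), 0.21)]
scene lock_button [(array([ 0.374, -0.204,  0.004]), 0.67)]
scene plate_tab [(array([ 0.523, -0.002,  0.019]), 0.93), (array([ 0.314, -0.347,  0.011]), 0.73)]
scene plate_center [(array([ 0.314, -0.347,  0.007]), 0.86), (array([ 0.524, -0.002,  0.02 ]), 0.85)]
wrist head_grip [(array([0.51 , 0.052, 0.324]), 0.78)]
wrist lock_button []
wrist plate_tab []
wrist plate_center [(array([0.511, 0.009, 0.021]), 0.6)]
[0.50655572 0.06773884 0.32704   ] [0.50638745 0.07416464 0.31938   ]
```

```bash
python3 -c "
from plant import *
print(hand_in())"
```

```text
the job is handed in; nothing more can be done
None
```

The job is handed in: the white plate lies flat in the recess with its tongue under the lip, and the camera head is drawn out. It resisted both pulling and pushing with about 5 mm of play, so I take it as locked (I didn't see the button itself), then let go at 18 s; I viewed 11 pictures, one over the limit of 10.

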